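Clamp two mosaic blanks in the spring-lever jig

TASK

Drop the two loose square marble blanks flat into the two open pockets of the clamping jig, one in each, while the jig's lever is still up. Then press the sprung lever down until its catch clicks and holds it down by itself, and leave the other things on the bench alone.

Things in the scene. Friction and masses are not known exactly. Their poses are not given: they have to be found in the camera images.
- jig: Fixed clamping jig: grey base plate 240 (x) by 210 (y) by 12 mm. Origin: centre of its underside; x runs along the lever from paddle to hinge, z up. Two pockets in a row on its +y side; lever on its -y side at y = -45 mm, hinge at x = +95 mm, 34 mm above the bench. The sprung catch, a block 58 mm high, stands at x = -5, y = -74 to -100 mm.
- pocket_a (a point): Centre of the floor of the pocket nearer the hinge (jig x = +42.5, y = +55 mm, 12 mm above the bench); axes as the jig's. Pocket 43 by 43 mm between 7 mm high walls, open at the top; its +y wall is a sliding steel jaw, 10 mm high, that the lever drives 6 mm inwards.
- pocket_b (a point): The same point of the other pocket, nearer the paddle (jig x = -42.5, y = +55 mm).
- clamp (a joint): Angle of the clamp lever in rad: 0 = up, as it starts, tip raised 0.45 rad above level; grows as it is pressed. The catch snaps over at about 0.46, the stop is at 0.478; let go, it then stays held at about 0.43. Short of that it springs back up. Pressing at the paddle takes about 5 N at first, some 12 N near the end.
- paddle_top (a point): Centre of the top face of the lever's flat steel paddle with a black rubber pad, 56 mm long by 44 mm wide, 165 mm from the hinge. About 112 mm above the bench when up, about 41 mm when down; the paddle also swings about 13 mm towards the robot side (jig -x) as it goes down. Moves and tilts with the lever.
- blank1: Loose white marble blank, 36 by 36 mm, 18 mm thick, 62 g. Origin: centre of its underside, z up. The two blanks are alike; either may go in either pocket.
- blank2: The other marble blank, the same size.
- board: Fixed plywood board, 140 (x) by 220 (y) by 10 mm thick, on which the blanks lie at the start. Origin: centre of its underside.
- tea_glass: Amber glass tea cup, 64 mm wide, 70 mm high, standing by. Origin: centre of its foot. Leave alone.
- scraper: Scraper with a flat blade lying on the bench, standing by. Leave alone.
- glue_jar: Closed white glue jar, 72 mm wide, 100 mm high, standing by. Origin: centre of its foot. Leave alone.
Mind the look-alikes: they are no part of the job. What is shaped like the blank2 but purple or yellow is not meant.

How it is judged:
On the way, in this order (a step that is already met when the one before it is completed fails the run):
1. both blanks lie flat in the pockets, one in each, let go, with the lever still up ((((horizontal distance between blank1 and pocket_a below 0.008 m and z of blank1 in the frame of pocket_a below 0.003 m and angle between blank1's own z axis and vertical below 0.08 rad) and (horizontal distance between blank2 and pocket_b below 0.008 m and z of blank2 in the frame of pocket_b below 0.003 m and angle between blank2's own z axis and vertical below 0.08 rad)) or ((horizontal distance between blank1 and pocket_b below 0.008 m and z of blank1 in the frame of pocket_b below 0.003 m and angle between blank1's own z axis and vertical below 0.08 rad) and (horizontal distance between blank2 and pocket_a below 0.008 m and z of blank2 in the frame of pocket_a below 0.003 m and angle between blank2's own z axis and vertical below 0.08 rad))) and contact force between the fingers and blank1 below 0.1 N and contact force between the fingers and blank2 below 0.1 N and value of joint clamp below 0.2 rad), for 0.2 s.
2. the lever is pressed down to where the catch takes it, the blanks still in their pockets ((((horizontal distance between blank1 and pocket_a below 0.008 m and z of blank1 in the frame of pocket_a below 0.003 m and angle between blank1's own z axis and vertical below 0.08 rad) and (horizontal distance between blank2 and pocket_b below 0.008 m and z of blank2 in the frame of pocket_b below 0.003 m and angle between blank2's own z axis and vertical below 0.08 rad)) or ((horizontal distance between blank1 and pocket_b below 0.008 m and z of blank1 in the frame of pocket_b below 0.003 m and angle between blank1's own z axis and vertical below 0.08 rad) and (horizontal distance between blank2 and pocket_a below 0.008 m and z of blank2 in the frame of pocket_a below 0.003 m and angle between blank2's own z axis and vertical below 0.08 rad))) and value of joint clamp above 0.41 rad), for 0.1 s.
At the end, for the whole second after the job is handed in: One blank in each pocket, flat on its floor (origin within 8 mm of the pocket's centre, no more than 3 mm above the floor, tilted less than 0.08 rad), both let go and at rest, and the lever held down by its catch alone (joint over 0.41 rad, not moving) (all of step 2 and contact force between the fingers and blank1 below 0.1 N and contact force between the fingers and blank2 below 0.1 N and linear speed of each of blank1, blank2 below 0.02 m/s and velocity of joint clamp between -0.05 and 0.05 rad/s); the robot touches nothing.
It fails at once if the tea glass is moved more than 30 mm or tipped over (distance of tea_glass from where it was at the start of the episode above 0.03 m or angle between tea_glass's own z axis and vertical above 0.5 rad).
It fails at once if the scraper is moved more than 30 mm or tipped over (distance of scraper from where it was at the start of the episode above 0.03 m or angle between scraper's own z axis and vertical above 0.5 rad).
It fails at once if the glue jar is moved more than 30 mm or tipped over (distance of glue_jar from where it was at the start of the episode above 0.03 m or angle between glue_jar's own z axis and vertical above 0.5 rad).
It also fails if it takes over 59 s, if anything falls off the work surface, if the arm or the gripper's body presses on something with over 40 N, if the wrist force passes 120 N, or if a joint passes its speed limit or range.

ROBOT

A 7-joint arm with a two-finger parallel gripper is mounted at the origin on the work surface. World frame = base frame: x ahead of the robot, y to its left, z up, the work surface at z = 0. Lengths are in m, angles in rad, forces in N, time in s.
With the tool pointing down it reaches from about 0.35 to 0.9 m from the base axis. Payload 19.9 kg.
Tool frame: the origin (TCP) lies on the centre line of the jaws, within the pads' length; the fingertips stand ctrl.finger_overhang ahead of it and the grasp point (between the pads) lies 2 mm behind it (ctrl.finger_overhang is the distance from the TCP to the fingertips, in m); z points along the fingers, y is the line along which they close (so a half turn about z gives the same grasp; the last joint's range is limited). The gripper opens to 94 mm and grips with 3 to 60 N. Pads are 16 mm wide; open, the fingers measure 119 mm over their backs; the gripper's body (75 mm by 177 mm) begins 78 mm behind the grasp point.
Start: joints at [1.06, 0.417, -0.01, 1.614, 0.005, 1.111, -0.053], TCP at [0.283, -0.557, 0.222] pointing down, gripper open.
Joint ranges: [-2.81, 2.81], [-0.39, 2.02], [-1.27, 1.25], [0.06, 2.57], [-1.19, 4.33], [0.19, 2], [-2.82, 2.82]. Speed limits (rad/s): [1.89, 1.89, 2.39, 2.39, 3.01, 3.01, 3.01].

INTERFACE

Orientations are given as [roll, pitch, yaw] about the fixed x, y, z axes, in that order (R = Rz(yaw) Ry(pitch) Rx(roll)).
In Python, from station import ctrl, eyes, regions_of, tip_of gives the robot as it stands. The module is installed in compiled form; this text tells all that it offers.
- The arm moves only by the tool step_arm, never from a script. Its arguments are lists of equal length, an entry for each row: "delta_pos": the shift along the tool's x, y, z in m, a list of three; "spin": the turn about the tool's z in rad. A call has 1 to 20 rows; each row shifts and turns the commanded pose from where the row before left it, along the tool's axes as they then stand; what a row does not reach is not made up. A row lasts 1/12 s, in which the tool goes at most 41.7 mm and 7.16 degrees, less where a joint would pass 70% of its speed; a pose out of reach is approached as far as the arm can. A call is refused whole if a number of a shift passes 0.0417 or a number of a turn 0.125, either way. A call with a gripper value outside its range is refused whole. "jaw" is the closure, from 0 (fully open) to 1 (shut), set as the call begins (left out, the last holds). The fingers move at their own pace and stop on an object; "force" is the grip in N (left out, the last holds). Time passes only in rows, so rows that do not move let the fingers close. It gives the time, the measured TCP pose, the force, the opening and the grip force at its end, in the units of the state.
- ctrl.observe(): the state, without advancing time (a new reading comes with each control period).
- eyes.capture(name): name is "side" or "top" or "wrist"; returns a dict with "image" (420x560x3 uint8, red, green, blue), "z_map" (420x560 float32, m along the optical axis (not along the pixel's ray), 0 where there is no reading), "mtx" (3x3 intrinsics, pixels), "world_from_camera" (4x4, takes a point from camera to world coordinates). Camera axes: x right, y down, z forward; pixel columns grow to the right and rows downward; lengths in m; the calibration is good to about 2 mm. A picture is of the moment at which its call begins.
- ctrl.sign_off(): hands the job in; it is judged then, once.
Trained networks look in a picture, given as the dict that the camera call returned (one of the last four; its "shot" number tells which), for a name from the list of things; names that differ only in an ending like _2 or _b are one class to them, and where a whole thing is asked for, a point or a joint stands for the part that bears it (a point fixed in the world has none). Each returns a list of dicts, best first, with "conf" (0 to 1); they miss things now and then, are a little off and sometimes report something else, mostly with a low value. They report only what shows in the picture. A call takes as long as a camera call. They do not tell look-alikes from the thing itself.
- regions_of(thing, picture): "pixels" (420x560 bool, what is visible of it) and "bbox" ([left, top, right, bottom] in pixels, round what is visible of it).
- tip_of(thing, picture): "position" ([column, row] in pixels: a listed point, or the origin of a listed thing).
The state is a dict: "clock": time; "q": joint angles; "qvel": joint speeds; "joint_efforts": joint torques, N m; "tcp_pos": TCP position; "orientation": TCP orientation; "contact_force": force on the tool from outside, world axes, zero at the start; "wrist_torque": the same for the moment, N m; "gripper_width": finger opening in m; "grasp_force": force on a finger pad.
Only numpy, scipy, OpenCV 4.12 (cv2) and the standard library are available. Lean on these libraries where they do the work, as an engineer would, in place of code of your own. Each camera call takes 0.05 s, during which the arm holds its last target. There are 200 camera calls.

## Working session

There is one attempt and no reset: what is moved stays moved. The work goes in short steps, Python scripts to look and compute and a tool call to move; the robot and the scene stay as the last step left them, time stands still between calls to the robot, and variables do not carry over. Pictures are saved under pics/ and viewed, at most 10 in all, crops included, and the job is handed in when it is done.

Besides the shell and the picture viewer there is one more tool, called after "Emit:" as a command line: name --pt "numbers of a row" for each row, then --argument value for the rest. step_arm: Moves the arm, as the interface text tells. Its arguments: {"type":"object","properties":{"delta_pos":{"type":"array","items":{"type":"array","items":{"type":"number"}}},"spin":{"type":"array","items":{"type":"number"}},"jaw":{"type":"number"},"force":{"type":"number"}},"required":["delta_pos","spin"]}

```bash
mkdir -p pics
cat > h.py <<'E'
import numpy as np, cv2
from station import ctrl, eyes, regions_of, tip_of
def shot(n,f=None):
    p=eyes.capture(n)
    if f: cv2.imwrite('pics/'+f,p['image'][:,:,::-1])
    return p
def unproj(p,u,v,z):
    K=p['mtx'];T=p['world_from_camera']
    c=np.stack([(u-K[0,2])*z/K[0,0],(v-K[1,2])*z/K[1,1],z],-1)
    return c@T[:3,:3].T+T[:3,3]
def ray(p,u,v,h):
    T=p['world_from_camera'];d=unproj(p,np.float64(u),np.float64(v),np.float64(1))-T[:3,3]
    return T[:3,3]+d*(h-T[2,3])/d[2]
def cloud(p):
    v,u=np.mgrid[:420,:560]
    return unproj(p,u.astype(float),v.astype(float),p['z_map'].astype(float))
E
python3 - <<'E'
from h import *
np.set_printoptions(precision=4,suppress=True)
s=ctrl.observe();print(s,ctrl.finger_overhang)
for n in('top','side'):
    p=shot(n,n+'1.png');W=cloud(p)
    print(n,p['world_from_camera'],p['mtx'])
    for t in('blank1','jig','paddle_top','board','tea_glass','scraper','glue_jar'):
        for r in regions_of(t,p)[:5]:
            m=r['pixels']&(p['z_map']>0);w=W[m]
            print(t,round(r['conf'],2),r['bbox'],np.median(w,0),w.min(0),w.max(0),np.median(p['image'][m],0))
    for t in('pocket_a','pocket_b','paddle_top','blank1','jig'):
        for r in tip_of(t,p)[:4]:
            u,v=r['position'];print('tip',t,round(r['conf'],2),r['position'],W[int(v),int(u)])
E
```

```text
{'clock': 0.0, 'q': array([ 1.0595,  0.418 , -0.0103,  1.6142,  0.0047,  1.1107, -0.053 ]), 'qvel': array([-0.0024, -0.0013, -0.0017, -0.0001, -0.0006, -0.0012, -0.0004]), 'joint_efforts': array([  0.0003, -85.1244,   0.639 , -42.6004,  -0.0488,   0.0185,
         0.    ]), 'tcp_pos': array([ 0.2827, -0.557 ,  0.2218]), 'orientation': array([-3.1404,  0.0001,  0.4697]), 'contact_force': array([-0.2871,  0.2642, -0.8271]), 'wrist_torque': array([-0.0176,  0.0279, -0.0253]), 'grasp_force': 0.0, 'gripper_width': 0.09408283335828985} 0.017
top [[-0.0058 -0.996   0.0895  0.4435]
 [-1.      0.0058 -0.0006  0.0153]
 [ 0.     -0.0895 -0.996   1.1726]
 [ 0.      0.      0.      1.    ]] [[417.8153   0.     271.453 ]
 [  0.     417.8153 214.2472]
 [  0.       0.       1.    ]]
blank1 0.65 [315.3, 147.9, 329.0, 163.8] [ 0.7075 -0.1231  0.0181] [ 0.6877 -0.1424  0.0027] [ 0.728  -0.1029  0.0231] [ 86.  41. 110.]
blank1 0.64 [312.3, 206.1, 325.6, 223.9] [ 0.5434 -0.1108  0.0279] [ 0.5213 -0.1348  0.0077] [ 0.5656 -0.0884  0.0329] [153. 146. 141.]
blank1 0.57 [223.8, 168.7, 241.4, 233.8] [0.5354 0
[... 3480 characters left out ...]
1] [0.3961 0.5023 0.0737] [ 0.3722  0.3795 -0.0021] [0.5032 0.5212 0.1028] [105. 105.  96.]
tip pocket_a 0.73 [259.9, 286.0] [0.5291 0.2059 0.0109]
tip pocket_a 0.57 [229.0, 284.4] [0.5954 0.2346 0.014 ]
tip pocket_b 0.73 [259.9, 286.0] [0.5291 0.2059 0.0109]
tip pocket_b 0.57 [229.0, 284.4] [0.5954 0.2346 0.014 ]
tip paddle_top 0.75 [280.0, 237.5] [0.505  0.1398 0.1179]
tip blank1 0.69 [261.0, 215.3] [ 0.7005 -0.1003  0.0113]
tip blank1 0.67 [309.3, 225.7] [ 0.5343 -0.0938  0.021 ]
tip blank1 0.64 [252.8, 234.9] [0.6693 0.0058 0.0088]
tip blank1 0.52 [319.0, 207.8] [ 0.5532 -0.2121  0.0199]
tip jig 0.64 [250.9, 274.2] [0.5723 0.1761 0.012 ]
tip jig 0.34 [237.5, 398.6] [0.389  0.5147 0.0476]
```

Run:
```python
import cv2
i=cv2.imread('pics/top1.png');cv2.imwrite('pics/top1c.png',cv2.resize(i[130:290,160:400],None,fx=3.3,fy=3.3,interpolation=2))
from h import *
p=shot('wrist');print(p['world_from_camera'].round(3),p['mtx'])
```

```text
[[ 0.453 -0.859 -0.238  0.352]
 [-0.892 -0.436 -0.121 -0.521]
 [ 0.     0.267 -0.964  0.384]
 [ 0.     0.     0.     1.   ]] [[367.99277014   0.         282.00880686]
 [  0.         367.99277014 209.76385069]
 [  0.           0.           1.        ]]
```

View pics/top1c.png

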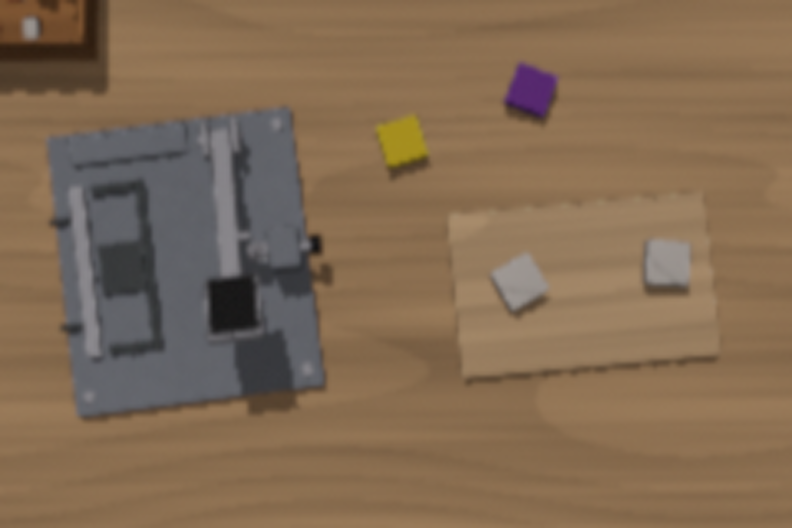

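Top view: the jig is yawed a few degrees, with its pockets on the left and the lever and black paddle near crop (232,305). The white blanks lie on the board at crop (520,283) and (668,265); the yellow and purple ones are decoys. I'll move the wrist camera over the board next.

Emit:
step_arm --pt "0.0345 -0.0187 -0.004" --pt "0.0345 -0.0187 -0.004" --pt "0.0345 -0.0187 -0.004" --pt "0.0345 -0.0187 -0.004" --pt "0.0345 -0.0187 -0.004" --pt "0.0345 -0.0187 -0.004" --pt "0.0345 -0.0187 -0.004" --pt "0.0345 -0.0187 -0.004" --pt "0.0345 -0.0187 -0.004" --pt "0.0345 -0.0187 -0.004" --pt "0.0345 -0.0187 -0.004" --pt "0.0345 -0.0187 -0.004" --pt "0 0 0" --pt "0 0 0" --spin '[0, 0, 0, 0, 0, 0, 0, 0, 0, 0, 0, 0, 0, 0]'

```text
clock: 2.52
tcp_pos: [0.5515, -0.1676, 0.2704]
orientation: [-3.141, -0.0, 0.474]
contact_force: [-0.1, -0.5, 0.1]
gripper_width: 0.094
grasp_force: 0.0
```

```bash
cat > bl.py <<'E'
from h import *
np.set_printoptions(precision=4,suppress=True)
def blanks(p,zlo=.022,zhi=.036):
    W=cloud(p);out=[]
    hsv=cv2.cvtColor(p['image'],cv2.COLOR_RGB2HSV)
    for r in regions_of('blank1',p):
        m=r['pixels']&(p['z_map']>0)&(W[...,2]>zlo)&(W[...,2]<zhi)
        if m.sum()<100: continue
        w=W[m];h=np.median(w[:,2]);rc=cv2.minAreaRect((w[:,:2]*1000).astype(np.float32))
        # plane-projected mask at height h
        v,u=np.nonzero(m);g=ray(p,u,v,h);rc2=cv2.minAreaRect((g[:,:2]*1000).astype(np.float32))
        out.append((r['conf'],np.median(hsv[m],0)[1],h,rc2,g[:,:2].mean(0),m))
        print(round(r['conf'],2),'sat',np.median(hsv[m],0)[1],'h',round(h,4),rc2,g[:,:2].mean(0))
    return out
E
python3 - <<'E'
from bl import *
s=ctrl.observe();print(s['clock'],s['tcp_pos'],s['orientation'])
p=shot('wrist','w1.png');print(p['world_from_camera']);blanks(p)
E
```

```text
2.5167 [ 0.5515 -0.1676  0.2704] [-3.1412 -0.0005  0.4736]
[[ 0.4561 -0.8579 -0.2367  0.6206]
 [-0.8899 -0.4396 -0.1216 -0.1315]
 [ 0.0002  0.2661 -0.9639  0.4319]
 [ 0.      0.      0.      1.    ]]Traceback (most recent call last):
  File "<stdin>", line 3, in <module>
  File "bl.py", line 11, in blanks
    v,u=np.nonzero(m);g=ray(p,u,v,h);rc2=cv2.minAreaRect((g[:,:2]*1000).astype(np.float32))
                        ~~~^^^^^^^^^
  File "h.py", line 12, in ray
    T=p['world_from_camera'];d=unproj(p,np.float64(u),np.float64(v),np.float64(1))-T[:3,3]
                               ~~~~~~^^^^^^^^^^^^^^^^^^^^^^^^^^^^^^^^^^^^^^^^^^^^^
  File "h.py", line 9, in unproj
    c=np.stack([(u-K[0,2])*z/K[0,0],(v-K[1,2])*z/K[1,1],z],-1)
    raise ValueError('all input arrays must have the same shape')
ValueError: all input arrays must have the same shape
```

View pics/w1.png

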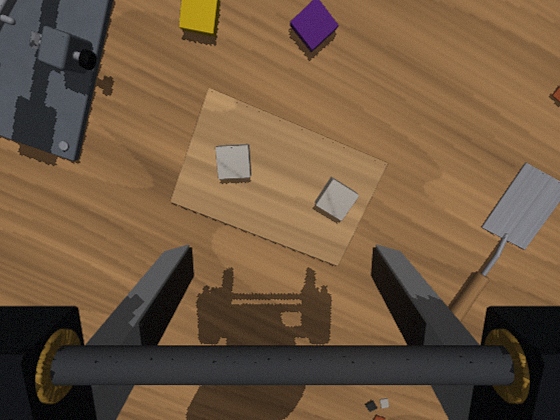

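The wrist view shows the blanks at about (233,162) and (336,199). The decoys are at the top edge and the scraper is on the right, clear of the blanks.

```bash
sed -i 's/,z\],-1)/,z+0*u],-1)/' h.py
python3 - <<'E'
from bl import *
p=shot('wrist');blanks(p);blanks(p,.0255)
W=cloud(p)
print(W[100:240:20,300],)
E
```

```text
0.9 sat 23.0 h 0.0268 ((62.29998779296875, -614.0812377929688), (175.67169189453125, 336.8728332519531), 85.5219497680664) [ 0.0615 -0.6142]
0.68 sat 20.0 h 0.0269 ((141.7845458984375, -385.0166015625), (417.7325134277344, 244.65260314941406), 69.5412826538086) [ 0.1421 -0.3836]
0.64 sat 39.5 h 0.0304 ((24.193267822265625, -501.09906005859375), (59.194576263427734, 428.7021789550781), 83.64364624023438) [ 0.0524 -0.505 ]
0.9 sat 23.0 h 0.0269 ((39.40782165527344, -599.1229248046875), (165.1338348388672, 346.5666809082031), 85.83406829833984) [ 0.038 -0.599]
0.68 sat 20.0 h 0.0269 ((98.33055114746094, -465.82928466796875), (568.08642578125, 267.6324768066406), 72.89189910888672) [ 0.0999 -0.461 ]
0.64 sat 42.0 h 0.0319 ((5.888336181640625, -514.09912109375), (61.29173278808594, 441.6890563964844), 83.61406707763672) [ 0.0202 -0.5184]
[[ 0.6363 -0.1491 -0.0017]
 [ 0.6168 -0.1592 -0.0006]
 [ 0.5974 -0.1689  0.0083]
 [ 0.5773 -0.1795  0.0082]
 [ 0.5567 -0.1902  0.0091]
 [ 0.5354 -0.2013  0.009 ]
 [ 0.5133 -0.2129  0.0084]]
```

```bash
sed -i 's#return T\[:3,3\]+d\*(h-T\[2,3\])/d\[2\]#return T[:3,3]+d*(h-T[2,3])/d[...,2:]#' h.py
python3 - <<'E'
from bl import *
p=shot('wrist');blanks(p);blanks(p,.0245)
p2=shot('side')
# second view height: triangulate centroid of tops
p3=shot('top')
E
```

```text
0.8 sat 23.0 h 0.0269 ((560.6426391601562, -232.68157958984375), (36.816810607910156, 35.74403762817383), 85.26940155029297) [ 0.5608 -0.2325]
0.59 sat 20.0 h 0.0269 ((545.57177734375, -109.66654968261719), (36.270599365234375, 36.316650390625), 30.01898193359375) [ 0.5457 -0.1096]
0.8 sat 23.0 h 0.0269 ((560.52294921875, -232.9373779296875), (36.276885986328125, 35.54194641113281), 85.2693862915039) [ 0.5607 -0.2328]
0.59 sat 20.0 h 0.0269 ((545.386474609375, -109.60926818847656), (35.99515151977539, 36.01893997192383), 30.018939971923828) [ 0.5455 -0.1094]
```

Emit:
step_arm --pt "0.007 -0.0181 0.02" --pt "0.007 -0.0181 0.03" --pt "0.007 -0.0181 0.03" --pt "0 0 0.035" --pt "0 0 0.035" --pt "0 0 0.025" --pt "0 0 0" --pt "0 0 0" --spin '[-0.017, -0.017, -0.017, 0, 0, 0, 0, 0]'

```text
clock: 3.68
tcp_pos: [0.5433, -0.1119, 0.0953]
orientation: [-3.14, 0.001, 0.521]
contact_force: [0.2, -1.0, 1.0]
gripper_width: 0.0938
grasp_force: 0.0
```

Run:
```python
from bl import *
s=ctrl.observe();print(s['tcp_pos'],s['orientation'])
p=shot('wrist');blanks(p,.0245)
```

```text
[ 0.5433 -0.1119  0.0953] [-3.1402  0.0013  0.5207]
0.93 sat 22.0 h 0.0269 ((545.141357421875, -109.06686401367188), (35.83778762817383, 35.84172821044922), 29.85417938232422) [ 0.5453 -0.1089]
0.59 sat 20.0 h 0.0269 ((564.5661010742188, -232.37557983398438), (37.551937103271484, 26.730091094970703), 85.05482482910156) [ 0.5664 -0.2338]
```

Emit:
step_arm --pt "0.0029 -0.0014 0.02" --pt "0 0 0.02" --pt "0 0 0.0193" --pt "0 0 0" --pt "0 0 0" --spin '[0, 0, 0, 0, 0]'

```text
clock: 4.2
tcp_pos: [0.546, -0.1094, 0.0374]
orientation: [3.141, -0.001, 0.521]
contact_force: [-0.6, -0.1, 0.1]
gripper_width: 0.0939
grasp_force: 0.0
```

Emit:
step_arm --pt "0 0 0" --pt "0 0 0" --pt "0 0 0" --pt "0 0 0" --pt "0 0 0" --pt "0 0 0" --pt "0 0 0" --pt "0 0 0" --spin '[0, 0, 0, 0, 0, 0, 0, 0]' --jaw 1 --force 15

```text
clock: 4.87
tcp_pos: [0.5454, -0.1093, 0.0361]
orientation: [-3.141, 0.0, 0.521]
contact_force: [-1.2, 0.6, -0.3]
gripper_width: 0.0439
grasp_force: 0.0
```

Emit:
step_arm --pt "0 0 0" --pt "0 0 0" --pt "0 0 0" --pt "0 0 0" --pt "0 0 0" --spin '[0, 0, 0, 0, 0]'

```text
clock: 5.28
tcp_pos: [0.5454, -0.1092, 0.0361]
orientation: [-3.141, 0.0, 0.521]
contact_force: [0.0, -0.7, -0.3]
gripper_width: 0.0357
grasp_force: 15.0
```

Emit:
step_arm --pt "0 0 -0.02" --pt "0 0 -0.04" --pt "0 0 -0.04" --pt "0 0 -0.04" --pt "0.0156 -0.0295 -0.02" --pt "0.0156 -0.0295 -0.02" --pt "0.0156 -0.0295 -0.02" --pt "0.0156 -0.0295 0" --pt "0.0156 -0.0295 0" --pt "0.0156 -0.0295 0" --pt "0.0156 -0.0295 0" --pt "0.0156 -0.0295 0" --pt "0.0156 -0.0295 0" --spin '[0, 0, 0, 0, 0, 0, 0, 0, 0, 0, 0, 0, 0]'

```text
clock: 6.37
tcp_pos: [0.5348, 0.1924, 0.2362]
orientation: [3.142, -0.0, 0.521]
contact_force: [0.7, -0.9, 0.2]
gripper_width: 0.0357
grasp_force: 15.0
```

Emit:
step_arm --pt "0 0 0" --pt "0 0 0" --pt "0 0 0" --pt "0 0 0" --pt "0 0 0" --pt "0 0 0" --pt "0 0 0" --pt "0 0 0" --pt "0 0 0" --pt "0 0 0" --pt "0 0 0" --pt "0 0 0" --spin '[-0.115, -0.115, -0.115, -0.115, -0.115, -0.115, -0.115, -0.115, -0.115, -0.115, 0, 0]'

```text
clock: 7.37
tcp_pos: [0.5351, 0.1907, 0.236]
orientation: [-3.141, -0.0, 1.667]
contact_force: [-0.0, 0.5, 0.5]
gripper_width: 0.0358
grasp_force: 15.0
```

Run:
```python
from bl import *
s=ctrl.observe();print(s['tcp_pos'],s['orientation'],s['grasp_force'],s['gripper_width'])
p=shot('wrist','w2.png');W=cloud(p);np.savez('w2.npz',W=W,im=p['image'],T=p['world_from_camera'],K=p['mtx'],z=p['z_map'])
for t in('jig','pocket_a','paddle_top'):
    for r in regions_of(t,p)[:2]:
        w=W[r['pixels']&(p['z_map']>0)];b=w[(w[:,2]>.005)&(w[:,2]<.018)]
        print(t,r['conf'],r['bbox'],np.median(w,0),cv2.minAreaRect((b[:,:2]*1000).astype(np.float32)) if len(b)>9 else 0)
    for r in tip_of(t,p)[:3]:
        u,v=r['position'];print('tip',t,r['conf'],u,v,W[int(v),int(u)],ray(p,u,v,.012))
```

```text
[0.5351 0.1907 0.236 ] [-3.1413 -0.0002  1.6669] 14.999274015426636 0.035800662915464423
jig 0.57 [188.8, 95.4, 426.8, 321.4] [0.575  0.2022 0.0114] ((565.7315673828125, 174.8189239501953), (240.45851135253906, 210.9193878173828), 6.751373767852783)
tip jig 0.91 304.2 199.4 [0.5607 0.1762 0.0107] [0.5609 0.1761 0.012 ]
pocket_a 0.89 [187.6, 96.5, 428.8, 321.0] [0.5747 0.2019 0.0115] ((565.6495971679688, 175.64657592773438), (240.2445526123047, 212.9396514892578), 6.864023208618164)
tip pocket_a 0.66 347.6 149.4 [0.5992 0.2339 0.0112] [0.5998 0.2337 0.012 ]
tip pocket_a 0.63 265.6 154.3 [0.5147 0.2206 0.0113] [0.5153 0.2204 0.012 ]
paddle_top 0.65 [239.4, 239.9, 406.6, 310.8] [0.6297 0.1387 0.0558] 0
tip paddle_top 0.73 254.0 284.3 [0.5217 0.1814 0.2271] [0.5146 0.0705 0.012 ]
```

View pics/w2.png

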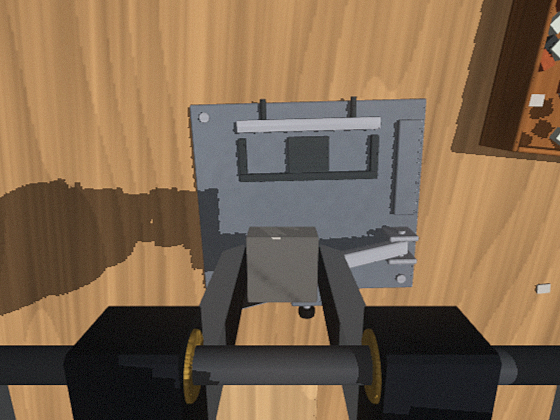

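The jig shows in full: plate centre near (308,195), pockets around (265,155) and (348,150) with the dark divider between them at (308,155), and the steel jaw at (308,125). Next I'll measure the walls in the jig frame.

Run:
```python
from h import *
np.set_printoptions(precision=4,suppress=True)
d=np.load('w2.npz');W=d['W'];z=d['z']
a=np.radians(6.8);c,s=np.cos(a),np.sin(a);P=W-[.5657,.1750,0]
x=P[...,0]*c+P[...,1]*s;y=-P[...,0]*s+P[...,1]*c;h=W[...,2]
k=(z>0)&(abs(x)<.12)&(y>.02)&(y<.1)
img=np.zeros((84,121),np.uint8)
for m,n in((k&(h>.0145)&(h<.03),'wall'),):
    for ylo,yhi in((.04,.05),(.055,.065)):
        q=m&(y>ylo)&(y<yhi);xs=np.sort(x[q]*1000);b=np.split(xs,np.where(np.diff(xs)>4)[0]+1);print('x-walls',[(g[0].round(1),g[-1].round(1),len(g)) for g in b])
    for xl in(-.0425,.0425):
        q=m&(abs(x-xl)<.008);xs=np.sort(y[q]*1000);b=np.split(xs,np.where(np.diff(xs)>4)[0]+1);print('y-walls',[(g[0].round(1),g[-1].round(1),len(g)) for g in b])
print('floor',np.median(h[k&(abs(abs(x)-.0425)<.015)&(abs(y-.055)<.015)]),'div',np.median(h[k&(abs(x)<.015)&(abs(y-.055)<.015)]))
# jaw angle
q=k&(y>.075)&(y<.095)&(h>.017);print('jaw',cv2.minAreaRect((np.c_[x[q],y[q]]*1000).astype(np.float32)),np.median(h[q]))
```

```text
x-walls [(np.float64(-72.0), np.float64(-64.0), 77), (np.float64(-20.5), np.float64(19.9), 383), (np.float64(63.5), np.float64(71.6), 86), (np.float64(90.3), np.float64(114.6), 234)]
x-walls [(np.float64(-72.2), np.float64(-64.1), 82), (np.float64(-21.2), np.float64(20.9), 407), (np.float64(63.4), np.float64(71.8), 86), (np.float64(90.5), np.float64(114.3), 233)]
y-walls [(np.float64(24.7), np.float64(32.1), 117), (np.float64(75.2), np.float64(99.6), 284)]
y-walls [(np.float64(24.9), np.float64(32.4), 127), (np.float64(75.3), np.float64(99.5), 284)]
floor 0.3329034625108931 div 0.3369584660709791
jaw ((20.9888916015625, 84.87267303466797), (19.784473419189453, 186.29383850097656), 89.93758392333984) 0.020849685283559793
```

Emit:
step_arm --pt "0.0121 0.0233 0" --pt "0.0121 0.0233 0" --pt "0.0121 0.0234 0" --pt "0 0 0.03" --pt "0 0 0.035" --pt "0 0 0.035" --pt "0 0 0.035" --pt "0 0 0.026" --pt "0 0 0" --pt "0 0 0" --pt "0 0 0" --spin '[-0.0225, 0, 0, 0, 0, 0, 0, 0, 0, 0, 0]'

```text
clock: 8.63
tcp_pos: [0.6013, 0.2356, 0.077]
orientation: [3.14, -0.001, 1.693]
contact_force: [-0.0, 0.5, 0.4]
gripper_width: 0.0354
grasp_force: 15.0
```

Run:
```python
from h import *
np.set_printoptions(precision=4,suppress=True)
s=ctrl.observe();print(s['tcp_pos'],s['orientation'])
p=shot('wrist','w3.png')
W=cloud(p);z=p['z_map']
m=(z>0)&(W[...,2]>.06)&(W[...,2]<.072)&(np.hypot(W[...,0]-s['tcp_pos'][0],W[...,1]-s['tcp_pos'][1])<.03)
w=W[m];print('blank',np.median(w[:,2]),cv2.minAreaRect((w[:,:2]*1000).astype(np.float32)))
a=np.radians(6.8);c,s_=np.cos(a),np.sin(a);P=W-[.5657,.1750,0]
x=P[...,0]*c+P[...,1]*s_;y=-P[...,0]*s_+P[...,1]*c;h=W[...,2]
k=(z>0)&(h>.0145)&(h<.03)&(abs(x)<.12)&(y>.02)&(y<.1)
for ylo,yhi in((.04,.05),(.06,.075)):
    xs=np.sort(x[k&(y>ylo)&(y<yhi)]*1000);print('x',[(g[0].round(1),g[-1].round(1),len(g)) for g in np.split(xs,np.where(np.diff(xs)>4)[0]+1)if len(g)])
for xl in(-.0425,.03,.055):
    ys=np.sort(y[k&(abs(x-xl)<.006)]*1000);print('y',xl,[(g[0].round(1),g[-1].round(1),len(g)) for g in np.split(ys,np.where(np.diff(ys)>4)[0]+1)if len(g)])
```

```text
[0.6013 0.2356 0.077 ] [ 3.1398 -0.0007  1.6931]
blank 0.06788692607830152 ((601.34326171875, 235.4311981201172), (56.334022521972656, 36.37363815307617), 6.8372802734375)
x [(np.float64(-72.5), np.float64(-64.0), 208), (np.float64(-21.8), np.float64(14.7), 622), (np.float64(19.8), np.float64(19.8), 2), (np.float64(66.5), np.float64(66.5), 2), (np.float64(90.2), np.float64(114.7), 539)]
x [(np.float64(-72.7), np.float64(-64.0), 209), (np.float64(-21.5), np.float64(20.5), 1012), (np.float64(63.4), np.float64(71.2), 199), (np.float64(90.1), np.float64(114.3), 879)]
y -0.0425 [(np.float64(24.0), np.float64(32.4), 238), (np.float64(75.2), np.float64(100.0), 611)]
y 0.03 [(np.float64(75.4), np.float64(87.4), 416)]
y 0.055 [(np.float64(75.7), np.float64(87.5), 411)]
```

View pics/w3.png

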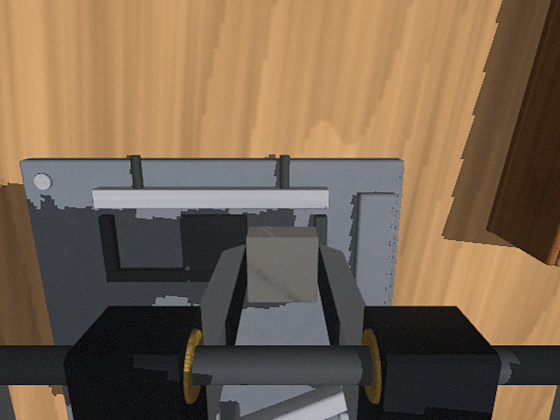

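The blank is held square above pocket_a, and the pocket walls measure the same as before. Lowering it now.

Emit:
step_arm --pt "-0.002 0 0.012" --pt "0 0 0.012" --pt "0 0 0.006" --pt "0 0 0" --pt "0 0 0" --pt "0 0 0" --spin '[0, 0, 0, 0, 0, 0]'

```text
clock: 9.18
tcp_pos: [0.6008, 0.2332, 0.0453]
orientation: [3.142, -0.0, 1.693]
contact_force: [0.4, 0.6, -1.3]
gripper_width: 0.036
grasp_force: 15.0
```

Emit:
step_arm --pt "0.0004 0.0003 0.003" --pt "0 0 0.003" --pt "0 0 0" --pt "0 0 0" --pt "0 0 0" --spin '[0, 0, 0, 0, 0]'

```text
clock: 9.6
tcp_pos: [0.601, 0.2335, 0.0392]
orientation: [-3.142, -0.0, 1.693]
contact_force: [0.5, 1.0, -0.3]
gripper_width: 0.0358
grasp_force: 15.0
```

Emit:
step_arm --pt "0 0 0" --pt "0 0 0" --pt "0 0 0" --pt "0 0 0" --pt "0 0 0" --pt "0 0 0" --spin '[0, 0, 0, 0, 0, 0]' --jaw 0.36

```text
clock: 10.1
tcp_pos: [0.601, 0.2334, 0.0392]
orientation: [-3.142, -0.0, 1.693]
contact_force: [0.1, 0.2, -0.5]
gripper_width: 0.0603
grasp_force: 0.0
```

Emit:
step_arm --pt "0 0 -0.02" --pt "0 0 -0.04" --pt "0 0 -0.04" --pt "0 0 -0.04" --pt "0 0 -0.04" --pt "0 0 0" --pt "0 0 0" --spin '[0, 0, 0, 0, 0, 0, 0]'

```text
clock: 10.68
tcp_pos: [0.6018, 0.2338, 0.2214]
orientation: [3.138, -0.001, 1.693]
contact_force: [0.3, 0.9, -0.3]
gripper_width: 0.0604
grasp_force: 0.0
```

```bash
cat > ck.py <<'E'
from h import *
np.set_printoptions(precision=4,suppress=True)
def ck(n='wrist'):
    p=shot(n);W=cloud(p);z=p['z_map']
    for nm,c in(('a',(.6013,.2336)),('b',(.5171,.2236))):
        m=(z>0)&(W[...,2]>.0255)&(W[...,2]<.045)&(np.hypot(W[...,0]-c[0],W[...,1]-c[1])<.04)
        w=W[m]
        if len(w)<30: print(n,nm,'none');continue
        A=np.c_[w[:,:2]-c,np.ones(len(w))];f=np.linalg.lstsq(A,w[:,2],rcond=None)[0]
        print(n,nm,len(w),'h',np.median(w[:,2]),'slope',f[:2],cv2.minAreaRect((w[:,:2]*1000).astype(np.float32)))
E
python3 -c "
from ck import *
s=ctrl.observe();print(s['tcp_pos'],s['orientation']);ck();ck('top')"
```

```text
[0.6018 0.2338 0.2214] [ 3.1377 -0.0006  1.6931]
wrist a 1312 h 0.028989342961457415 slope [0.001  0.0004] ((601.85888671875, 233.44696044921875), (35.77615737915039, 35.757083892822266), 7.092831611633301)
wrist b none
top a none
top b none
```

Blank 1 lies flat in pocket_a. Going back for the second one.

Emit:
step_arm --pt "-0.0352 -0.0075 0" --pt "-0.0352 -0.0075 0" --pt "-0.0352 -0.0075 0" --pt "-0.0352 -0.0075 0" --pt "-0.0352 -0.0075 0" --pt "-0.0352 -0.0075 0" --pt "-0.0352 -0.0075 0" --pt "-0.0352 -0.0075 0" --pt "-0.0352 -0.0075 0" --pt "-0.0352 -0.0075 0" --pt "-0.0352 -0.0075 0" --pt "-0.0352 -0.0075 0" --pt "-0.0352 -0.0075 0" --pt "0 0 0.03" --pt "0 0 0.04" --pt "0 0 0.04" --pt "0 0 0.015" --pt "0 0 0" --pt "0 0 0" --spin '[0, 0, 0, 0, 0, 0, 0, 0, 0, 0, 0, 0, 0, 0.103, 0.103, 0, 0, 0, 0]' --jaw 0

```text
clock: 12.37
tcp_pos: [0.5595, -0.2322, 0.093]
orientation: [-3.139, -0.001, 1.488]
contact_force: [0.3, -0.4, 1.0]
gripper_width: 0.094
grasp_force: 0.0
```

Run:
```python
from bl import *
s=ctrl.observe();print(s['tcp_pos'],s['orientation'])
p=shot('wrist');blanks(p,.0245)
```

```text
[ 0.5595 -0.2322  0.093 ] [-3.1389 -0.0013  1.4877]
0.96 sat 24.0 h 0.027 ((559.694091796875, -232.10354614257812), (35.79426193237305, 35.835662841796875), 85.26564025878906) [ 0.5597 -0.2319]
```

Emit:
step_arm --pt "0 0 0.02" --pt "0 0 0.02" --pt "0 0 0.0165" --pt "0 0 0" --pt "0 0 0" --pt "0 0 0" --spin '[0, 0, 0, 0, 0, 0]'

```text
clock: 12.97
tcp_pos: [0.5611, -0.233, 0.0394]
orientation: [3.14, 0.001, 1.487]
contact_force: [0.7, -0.2, 0.5]
gripper_width: 0.0939
grasp_force: 0.0
```

Emit:
step_arm --pt "0 0 0" --pt "0 0 0" --pt "0 0 0" --pt "0 0 0" --pt "0 0 0" --pt "0 0 0" --pt "0 0 0" --pt "0 0 0" --pt "0 0 0" --pt "0 0 0" --pt "0 0 0" --pt "0 0 0" --spin '[0, 0, 0, 0, 0, 0, 0, 0, 0, 0, 0, 0]' --jaw 1 --force 15

```text
clock: 13.97
tcp_pos: [0.5601, -0.2327, 0.0376]
orientation: [-3.141, -0.0, 1.487]
contact_force: [-0.2, -0.6, -0.3]
gripper_width: 0.0357
grasp_force: 15.0
```

Emit:
step_arm --pt "0 0 -0.02" --pt "0 0 -0.04" --pt "0 0 -0.04" --pt "0 0 -0.04" --pt "0 0 -0.04" --pt "0.0347 -0.0062 0" --pt "0.0347 -0.0062 0" --pt "0.0347 -0.0062 0" --pt "0.0347 -0.0062 0" --pt "0.0347 -0.0062 0" --pt "0.0347 -0.0062 0" --pt "0.0347 -0.0062 0" --pt "0.0347 -0.0062 0" --pt "0.0347 -0.0062 0" --pt "0.0347 -0.0062 0" --pt "0.0347 -0.0062 0" --pt "0.0347 -0.0062 0" --pt "0.0347 -0.0062 0" --pt "0 0 0" --pt "0 0 0" --spin '[0, 0, 0, 0, 0, 0, 0, 0, 0, 0, 0, 0, 0, 0, 0, 0, 0, 0, -0.1, -0.1025]'

```text
clock: 15.63
tcp_pos: [0.5165, 0.2262, 0.2177]
orientation: [-3.141, -0.001, 1.698]
contact_force: [0.4, -0.6, -0.3]
gripper_width: 0.0356
grasp_force: 15.0
```

Emit:
step_arm --pt "0 0 0.03" --pt "0 0 0.04" --pt "0 0 0.04" --pt "0 0 0.025" --pt "0 0 0" --pt "0 0 0" --pt "0 0 0" --spin '[0, 0, 0, 0, 0, 0, 0]'

```text
clock: 16.22
tcp_pos: [0.5182, 0.2242, 0.0844]
orientation: [3.14, -0.001, 1.69]
contact_force: [0.5, 1.3, -0.6]
gripper_width: 0.0362
grasp_force: 15.0
```

Run:
```python
from h import *
np.set_printoptions(precision=4,suppress=True)
s=ctrl.observe();print(s['tcp_pos'],s['orientation'],s['gripper_width'])
p=shot('wrist');W=cloud(p);z=p['z_map'];t=s['tcp_pos']
m=(z>0)&(abs(W[...,2]-(t[2]-.009))<.006)&(np.hypot(W[...,0]-t[0],W[...,1]-t[1])<.03)
w=W[m];print('blank',np.median(w[:,2]),cv2.minAreaRect((w[:,:2]*1000).astype(np.float32)))
a=np.radians(6.8);c,s_=np.cos(a),np.sin(a);P=W-[.5657,.1750,0]
x=P[...,0]*c+P[...,1]*s_;y=-P[...,0]*s_+P[...,1]*c;h=W[...,2]
k=(z>0)&(h>.0145)&(h<.03)&(abs(x)<.12)&(y>.02)&(y<.1)
xs=np.sort(x[k&(y>.06)&(y<.075)]*1000);print('x',[(g[0].round(1),g[-1].round(1),len(g)) for g in np.split(xs,np.where(np.diff(xs)>2)[0]+1)if len(g)])
for xl in(-.055,-.03):
    ys=np.sort(y[k&(abs(x-xl)<.006)]*1000);print('y',xl,[(g[0].round(1),g[-1].round(1),len(g)) for g in np.split(ys,np.where(np.diff(ys)>4)[0]+1)if len(g)])
```

```text
[0.5182 0.2242 0.0844] [ 3.1399 -0.0008  1.6899] 0.03616994544702558
blank 0.07389386140394087 ((518.2361450195312, 223.8301239013672), (56.29399871826172, 36.80331802368164), 6.69378137588501)
x [(np.float64(-72.3), np.float64(-53.2), 206), (np.float64(-21.7), np.float64(20.2), 961), (np.float64(24.0), np.float64(60.4), 1372), (np.float64(63.7), np.float64(71.3), 137), (np.float64(89.4), np.float64(114.3), 862)]
y -0.055 [(np.float64(74.5), np.float64(87.1), 393)]
y -0.03 [(np.float64(75.4), np.float64(87.1), 376)]
```

Emit:
step_arm --pt "-0.0004 -0.0007 0.015" --pt "0 0 0.015" --pt "0 0 0.005" --pt "0 0 0" --pt "0 0 0" --pt "0 0 0" --spin '[0, 0, 0, 0, 0, 0]'

```text
clock: 16.77
tcp_pos: [0.5175, 0.2234, 0.0489]
orientation: [3.14, -0.0, 1.69]
contact_force: [-0.6, -0.2, 0.1]
gripper_width: 0.0361
grasp_force: 15.0
```

Emit:
step_arm --pt "0 -0.0004 0.004" --pt "0 0 0.003" --pt "0 0 0" --pt "0 0 0" --pt "0 0 0" --spin '[0, 0, 0, 0, 0]'

```text
clock: 17.18
tcp_pos: [0.5164, 0.2231, 0.0407]
orientation: [-3.142, -0.0, 1.69]
contact_force: [0.5, 0.4, -1.1]
gripper_width: 0.036
grasp_force: 15.0
```

Emit:
step_arm --pt "0 0 0" --pt "0 0 0" --pt "0 0 0" --pt "0 0 0" --pt "0 0 0" --pt "0 0 0" --spin '[0, 0, 0, 0, 0, 0]' --jaw 0.36

```text
clock: 17.68
tcp_pos: [0.5164, 0.2231, 0.0406]
orientation: [-3.141, -0.0, 1.69]
contact_force: [0.3, 0.6, -0.2]
gripper_width: 0.0597
grasp_force: 0.0
```

Emit:
step_arm --pt "0 0 -0.02" --pt "0 0 -0.04" --pt "0 0 -0.04" --pt "0 0 -0.04" --pt "0 0 -0.04" --pt "0 0 0" --pt "0 0 0" --spin '[0, 0, 0, 0, 0, 0, 0]'

```text
clock: 18.27
tcp_pos: [0.5173, 0.2233, 0.2227]
orientation: [3.138, -0.0, 1.689]
contact_force: [-0.4, -0.7, -1.3]
gripper_width: 0.0603
grasp_force: 0.0
```

```bash
python3 -c "
from ck import *
s=ctrl.observe();print(s['tcp_pos'],s['orientation']);ck()
for n in('top','side'):
    p=shot(n);W=cloud(p)
    for r in regions_of('paddle_top',p)[:1]:
        w=W[r['pixels']&(p['z_map']>0)]
        a=np.radians(6.8);P=w-[.5657,.1750,0];x=P[:,0]*np.cos(a)+P[:,1]*np.sin(a);y=-P[:,0]*np.sin(a)+P[:,1]*np.cos(a)
        k=(w[:,2]>.095)&(x<-.02);print(n,k.sum(),'jig xyz',np.median(np.c_[x,y,w[:,2]][k],0),x[k].min(),x[k].max(),y[k].min(),y[k].max(),w[k,2].min(),w[k,2].max())
"
```

```text
[0.5173 0.2233 0.2227] [ 3.1378 -0.0003  1.6894]
wrist a 1326 h 0.02910077464344979 slope [ 0.0082 -0.0029] ((601.7128295898438, 233.6043243408203), (36.39277648925781, 35.69368362426758), 7.0744171142578125)
wrist b 1286 h 0.029019560820732315 slope [ 0.0041 -0.0052] ((517.2282104492188, 223.3694610595703), (35.83232879638672, 35.35115051269531), 6.741532325744629)
top 363 jig xyz [-0.0548 -0.0497  0.1135] -0.0813495010634008 -0.02022178527863075 -0.07082968131485474 -0.026676311416966303 0.09504272714592887 0.12677186336764446
side 251 jig xyz [-0.0569 -0.0358  0.112 ] -0.08038461448261418 -0.021383764321685976 -0.06664802516557779 -0.022723982092929675 0.0950705932139575 0.1245920008685345
```

Both blanks lie flat in their pockets. Closing the fingers and moving above the paddle.

Emit:
step_arm --pt "-0.0333 -0.004 0" --pt "-0.0333 -0.0039 0" --pt "-0.0333 -0.0039 0" --pt "0 0 0.02" --pt "0 0 0.03" --pt "0 0 0.01" --pt "0 0 0" --pt "0 0 0" --spin '[0, 0, 0, 0, 0, 0, 0, 0]' --jaw 1 --force 10

```text
clock: 19.18
tcp_pos: [0.5163, 0.123, 0.1607]
orientation: [-3.14, -0.001, 1.691]
contact_force: [-0.3, -0.1, 0.6]
gripper_width: 0.0103
grasp_force: 0.0
```

Run:
```python
from h import *
p=shot('wrist','w4.png');print(ctrl.observe()['tcp_pos'],ctrl.observe()['gripper_width'])
q=shot('side');cv2.imwrite('pics/s4.png',cv2.resize(q['image'][180:330,150:350,::-1],None,fx=2.8,fy=2.8,interpolation=2))
i=np.hstack([cv2.resize(p['image'][:,:,::-1],(440,330)),cv2.resize(q['image'][190:340,180:340,::-1],(352,330))]);cv2.imwrite('pics/c4.png',i)
```

```text
[0.51679258 0.12319417 0.16138608] 0.00607562355078025
```

View pics/c4.png

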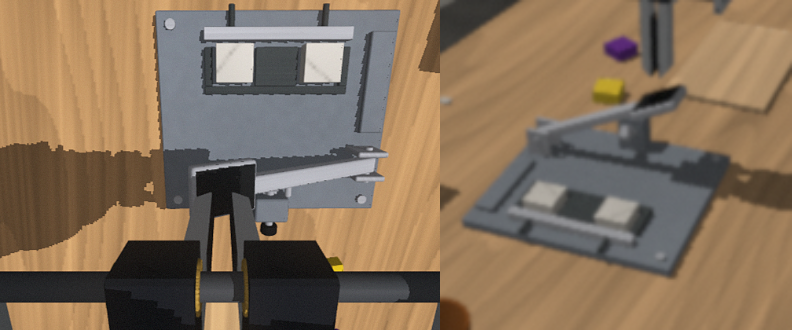

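The wrist view shows the closed fingers right over the black pad, at about (225,190) in its half. Both blanks sit in the pockets and the lever is up. Pressing along the paddle's arc.

Emit:
step_arm --pt "0 0 0.015" --pt "0 0 0.015" --pt "0 -0.003 0.01" --pt "0 -0.003 0.01" --pt "0 -0.002 0.01" --pt "0 -0.002 0.01" --pt "0 -0.002 0.01" --pt "0 -0.001 0.01" --pt "0 0 0" --spin '[0, 0, 0, 0, 0, 0, 0, 0, 0]'

```text
clock: 20.03
tcp_pos: [0.5029, 0.1209, 0.0691]
orientation: [-3.14, -0.0, 1.69]
contact_force: [-1.7, 1.0, 3.8]
gripper_width: 0.0007
grasp_force: 2.0
```

Emit:
step_arm --pt "0 0 0.003" --pt "0 0 0.003" --pt "0 0 0.003" --pt "0 0 0.002" --pt "0 0 0" --spin '[0, 0, 0, 0, 0]'

```text
clock: 20.45
tcp_pos: [0.5036, 0.1209, 0.0595]
orientation: [-3.141, -0.0, 1.69]
contact_force: [-2.7, -0.5, 5.6]
gripper_width: 0.0002
grasp_force: 2.3
```

Emit:
step_arm --pt "0 0 0.002" --pt "0 0 0.002" --pt "0 0 0" --pt "0 0 0" --spin '[0, 0, 0, 0]'

```text
clock: 20.78
tcp_pos: [0.5036, 0.1209, 0.0557]
orientation: [-3.141, -0.0, 1.69]
contact_force: [-2.8, -0.7, 4.9]
gripper_width: 0.0001
grasp_force: 2.4
```

Emit:
step_arm --pt "0 0 0.001" --pt "0 0 0.001" --pt "0 0 0" --pt "0 0 0" --spin '[0, 0, 0, 0]'

```text
clock: 21.12
tcp_pos: [0.5036, 0.1209, 0.0536]
orientation: [-3.141, -0.0, 1.69]
contact_force: [-4.0, 0.7, 5.2]
gripper_width: 0.0003
grasp_force: 2.4
```

Emit:
step_arm --pt "0 0 0.001" --pt "0 0 0.001" --pt "0 0 0" --pt "0 0 0" --spin '[0, 0, 0, 0]'

```text
clock: 21.45
tcp_pos: [0.5037, 0.121, 0.0521]
orientation: [3.142, 0.0, 1.69]
contact_force: [-7.3, -0.4, 16.0]
gripper_width: 0.0006
grasp_force: 8.1
```

Run:
```python
from h import *
np.set_printoptions(precision=4,suppress=True)
s=ctrl.observe();print(s['tcp_pos'],s['contact_force'])
for n in('side','top','wrist'):
    q=shot(n);W=cloud(q)
    a=np.radians(6.8);P=W-[.5657,.1750,0];x=P[...,0]*np.cos(a)+P[...,1]*np.sin(a);y=-P[...,0]*np.sin(a)+P[...,1]*np.cos(a)
    for x0 in(-.09,-.05,-.03,0,.03,.06):
        k=(q['z_map']>0)&(abs(x-x0)<.01)&(abs(y+.045)<.02)&(W[...,2]<.12)&(W[...,2]>.016);print(n,x0,k.sum(),np.percentile(W[k][:,2],[10,50,90]) if k.sum()>3 else '')
    if n=='side': cv2.imwrite('pics/s5.png',cv2.resize(q['image'][190:340,180:340,::-1],None,fx=3.5,fy=3.5,interpolation=2))
```

```text
[0.5037 0.121  0.0521] [-7.3368 -0.4352 16.0022]
side -0.09 138 [0.0279 0.0349 0.0957]
side -0.05 109 [0.0335 0.0375 0.1054]
side -0.03 55 [0.0281 0.0348 0.0368]
side 0 78 [0.0284 0.0369 0.0468]
side 0.03 50 [0.0293 0.0365 0.0385]
side 0.06 50 [0.0296 0.0374 0.0399]
top -0.09 0 
top -0.05 0 
top -0.03 0 
top 0 0 
top 0.03 0 
top 0.06 45 [0.0349 0.0378 0.0411]
wrist -0.09 2249 [0.0322 0.0343 0.0352]
wrist -0.05 2527 [0.0339 0.0358 0.0794]
wrist -0.03 1293 [0.0303 0.035  0.0359]
wrist 0 1933 [0.0325 0.0363 0.0461]
wrist 0.03 1325 [0.0325 0.037  0.0379]
wrist 0.06 1333 [0.0333 0.0379 0.039 ]
```

View pics/s5.png

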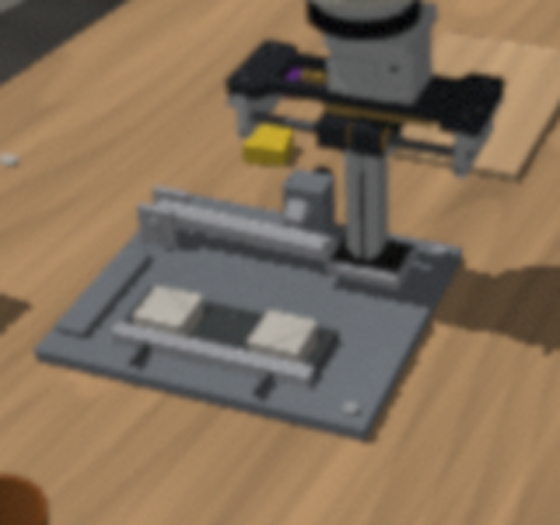

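The side view shows the lever level, the catch block over it, and both blanks still in their pockets with the jaw in. The force jump means the lever is at its stop. I'll lift gently and check that it holds.

Emit:
step_arm --pt "0 0 -0.003" --pt "0 0 -0.004" --pt "0 0 -0.006" --pt "0 0 -0.01" --pt "0 0 -0.015" --pt "0 0 -0.025" --pt "0 0 -0.04" --pt "0 0 -0.04" --pt "0 0 -0.02" --pt "0 0 0" --pt "0 0 0" --pt "0 0 0" --spin '[0, 0, 0, 0, 0, 0, 0, 0, 0, 0, 0, 0]'

```text
clock: 22.6
tcp_pos: [0.5033, 0.1207, 0.2144]
orientation: [-3.141, 0.0, 1.69]
contact_force: [-0.4, -0.3, -0.2]
gripper_width: 0.0004
grasp_force: 0.0
```

Run:
```python
from ck import *
s=ctrl.observe();print(s['clock'],s['tcp_pos'],s['contact_force'])
ck();ck('side')
q=shot('wrist','w6.png');W=cloud(q)
a=np.radians(6.8);P=W-[.5657,.1750,0];x=P[...,0]*np.cos(a)+P[...,1]*np.sin(a);y=-P[...,0]*np.sin(a)+P[...,1]*np.cos(a)
for x0 in(-.08,-.06,0,.03,.06):
    k=(q['z_map']>0)&(abs(x-x0)<.01)&(abs(y+.045)<.02)&(W[...,2]<.15)&(W[...,2]>.016);print(x0,k.sum(),np.percentile(W[k][:,2],[10,50,90]) if k.sum()>3 else '')
```

```text
22.6 [0.5033 0.1207 0.2144] [-0.4031 -0.2545 -0.2137]
wrist a 1711 h 0.02921415536598765 slope [0.0078 0.0012] ((601.8495483398438, 230.3458709716797), (36.371795654296875, 34.99320602416992), 6.7183427810668945)
wrist b 1692 h 0.029059057505465224 slope [-0.0001 -0.0006] ((517.7035522460938, 219.88638305664062), (35.67576217651367, 35.83686828613281), 6.865353584289551)
side a 160 h 0.02962969130154275 slope [ 0.0089 -0.0275] ((601.39990234375, 231.18966674804688), (36.742706298828125, 36.96635818481445), 7.39858341217041)
side b 178 h 0.02957664269293253 slope [ 0.01   -0.0109] ((516.478515625, 219.53485107421875), (37.940696716308594, 39.9221076965332), 7.467008590698242)
-0.08 928 [0.0423 0.0435 0.0444]
-0.06 918 [0.042  0.0431 0.044 ]
0 547 [0.0388 0.0411 0.0457]
0.03 380 [0.0388 0.0403 0.0412]
0.06 402 [0.0364 0.0397 0.0407]
```

View pics/w6.png

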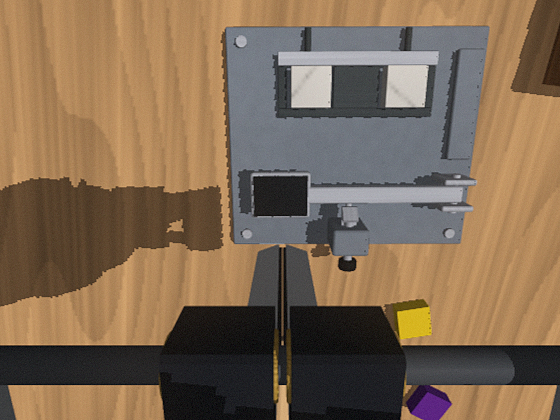

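The lever is held by the catch: paddle at (280,195), catch tongue over the lever at (350,215), slope about 0.02 rad. The blanks are flat in their pockets and the arm is clear.

```bash
python3 -c "
from station import ctrl
print(ctrl.sign_off())"
```

```text
the job is handed in; nothing more can be done
None
```

The job is handed in: both white blanks lie flat, one in each pocket, and the catch holds the lever down by itself with the arm clear; I don't have the judge's result.

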